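# Return the desk tools to their docks

### The arm

A 6-joint arm with a two-finger parallel gripper is mounted at the origin on a cart in front of the work surface, level with it; the furniture and walls round the work are solid. World frame = base frame: x ahead of the robot, y to its left, z up, the work surface at z = 0. Lengths are in m, angles in rad, forces in N, time in s.
With the tool pointing down it reaches from about 0.3 to 0.775 m from the base axis. Payload 14.6 kg.
Tool frame: the origin (TCP) lies at the very end of the fingers, on their centre line; the grasp point (between the pads) lies 19 mm behind it; z points along the fingers, y is the line along which they close (so a half turn about z gives the same grasp; the last joint's range is limited). The gripper opens to 85 mm and grips with 20 to 120 N. Pads are 22 mm wide; open, the fingers measure 114 mm over their backs; the gripper's body (76 mm by 85 mm) begins 54 mm behind the grasp point. The pads swing forward as they close: fully open they stand 13 mm farther back than shut.
Start: joints at [-1.413, 0.3, 1.521, -0, 1.321, -0.067], TCP at [0.123, -0.536, 0.205] pointing down, gripper open.
Joint ranges: [-3.03, 3.03], [-0.79, 2.21], [0.23, 2.52], [-1.04, 4.18], [0, 3.07], [-2.55, 2.55]. Speed limits (rad/s): [2.22, 2.22, 2.57, 3.14, 3.14, 3.14].

### API

Orientations are given as a 3x3 rotation matrix whose columns are the frame's x, y, z axes.
In Python, from plant import sensors, viewer, robot gives the robot as it stands. The module is installed in compiled form; this text tells all that it offers.
- The arm moves only by the tool servo_tool, never from a script. Its arguments are lists of equal length, an entry for each row: "delta_pos": the shift along the tool's x, y, z in m, a list of three; "rot": the turn, a rotation vector about the tool's x, y, z in degrees, a list of three; "grip": the closure, from -1 (fully open) to 1 (shut). A call has 1 to 10 rows; each row is the pose to reach, as a shift and turn from the pose commanded when the call began, along the tool's axes at that moment; what a row does not reach only later rows make up. A row lasts 1/10 s, in which the tool goes at most 50 mm and 8.59 degrees, less where a joint would pass 70% of its speed; a pose out of reach is approached as far as the arm can. A call with a gripper value outside its range is refused whole. The fingers move at their own pace and stop on an object; the grip force is fixed at half the most. Time passes only in rows, so rows that repeat a pose let the fingers close. It gives the time, the measured TCP pose, the force, the opening and the grip force at its end, in the units of the state.
- sensors.get_state(): the state, without advancing time (a new reading comes with each control period).
- viewer.capture(name): name is "scene" or "top"; returns a dict with "color" (480x640x3 uint8, red, green, blue), "fov_y" (degrees; the focal length in pixels is half the picture's height over the tangent of half this angle, whatever the lens; pixels are square), "cx", "cy" (the principal point, pixels), "origin" and "rotation" of the camera in the world. Camera axes: x right, y down, z forward; pixel columns grow to the right and rows downward; lengths in m; the calibration is good to about 2 mm. A picture is of the moment at which its call begins. There is no depth.
- robot.job_done(): hands the job in; it is judged then, once.
Trained networks look in the newest picture that a camera, given by its name, has taken for a name from the list of things; names that differ only in an ending like _2 or _b are one class to them, and where a whole thing is asked for, a point or a joint stands for the part that bears it (a point fixed in the world has none). Each returns a list of dicts, best first, with "conf" (0 to 1); they miss things now and then, are a little off and sometimes report something else, mostly with a low value. They report only what shows in the picture. A call takes as long as a camera call. They do not tell look-alikes from the thing itself.
- viewer.find_in(thing, camera): "xyz" ([x, y, z] in m, in world coordinates, good to about 4 mm: the middle of the surface that is visible of it).
The state is a dict: "time": time; "joint_positions": joint angles; "dq": joint speeds; "effort": joint torques, N m; "eef_pos": TCP position; "tcp_rot": TCP orientation; "wrist_force": force on the tool from outside, world axes, zero at the start; "torque": the same for the moment, N m; "opening": opening from 0.0 (shut) to 1.0 (fully open); "gripper_force": force on a finger pad.
Only numpy, scipy, OpenCV 4.12 (cv2) and the standard library are available. Lean on these libraries where they do the work, as an engineer would, in place of code of your own. Each camera call takes 0.05 s, during which the arm holds its last target. There are 200 camera calls.

### The job

Put the four desk tools back, each into the grey dock on the table that fits its foot: the stapler into the long narrow one, the black self-inking stamp into the square one, the wooden hand stamp into the short oblong one and the glue stick into the round one. Each must end upright and flat on the floor of its dock, inside the rim and lined up with it (which way round does not matter), and let go. Leave the calculator and the tape measure where they are.

Things in the scene. Friction and masses are not known exactly. Their poses are not given: they have to be found in the camera images.
- stapler: Red and black desk stapler lying on its base, 150 long (its x) x 34 wide (its y) x 46 mm high. Base plate 34 mm wide, 8 mm high; the arm above it is 28 mm wide between 17 and 46 mm height and does not move. Origin: centre of the underside; z up. 0.22 kg.
- date_stamp: Black self-inking stamp with a boxy head on an open frame, standing. Foot 50 (its x) x 42 mm (its y); head 58 (x) x 46 mm (y), between 66 and 93 mm height, does not move; grasp the head across its 46 mm. Origin: centre of the underside; z up. 0.14 kg.
- wood_stamp: Wooden hand stamp standing on its face: oblong block 64 (its x) x 32 (its y) x 20 mm high with a round knob of 24 mm diameter between 39 and 78 mm height on a thin neck. Origin: centre of the underside; z up. 0.06 kg.
- glue_stick: White glue stick with red cap, standing: round, 26 mm diameter, 92 mm high. Origin: centre of the underside; z up. 0.03 kg.
- dock_long: Long narrow dock, recess 166 (its x) x 50 mm (its y). Fixed grey plastic tray with a black floor, floor 6 mm thick, walls 6 mm thick, rim top 14 mm above the table. Origin: centre of the underside, on the table; z up. 
- dock_square: Square dock, recess 62 x 62 mm. Fixed grey plastic tray with a black floor, floor 6 mm thick, walls 6 mm thick, rim top 14 mm above the table. Origin: centre of the underside, on the table; z up. 
- dock_oblong: Short oblong dock, recess 80 (its x) x 48 mm (its y). Fixed grey plastic tray with a black floor, floor 6 mm thick, walls 6 mm thick, rim top 14 mm above the table. Origin: centre of the underside, on the table; z up. 
- dock_round: Round dock, a short fixed grey plastic cup of inner diameter 42 mm, outer 54 mm, floor 6 mm thick, rim top 26 mm above the table. Origin: centre of the underside, on the table; z up.
- calculator: Bystander: grey desk calculator lying flat, 119 (x) x 69 (y) x 18 mm, loose. Origin: centre of the underside.
- tape_measure: Bystander: yellow pocket tape measure standing, body 32 mm (its x) x 66 mm (its y, from -16 to +50) x 64 mm high, tape tongue towards its -y, loose. Origin: on the underside, 17 mm from the body's middle.
Things that resemble listed ones, but are neither listed nor needed, are in the scene too. Leave any green look-alike of the date_stamp alone. What is shaped like the glue_stick but purple is not meant.

How it is judged:
By the outcome, as a careful person would: the job done as asked, in the order asked, and still so for the second after the job is handed in, with the robot touching nothing.
It also fails if it takes over 112 s, if anything falls off the work surface, if the arm or the gripper's body presses on something with over 40 N, if the wrist force passes 120 N, or if a joint passes its speed limit or range.

## Working session

There is one attempt and no reset: what is moved stays moved. The work goes in short steps, Python scripts to look and compute and a tool call to move; the robot and the scene stay as the last step left them, time stands still between calls to the robot, and variables do not carry over. Pictures are saved under pics/ and viewed, at most 14 in all, crops included, and the job is handed in when it is done.

Besides the shell and the picture viewer there is one more tool, called after ">>>" by a JSON object that holds its "method" and its "body". servo_tool: Moves the arm, as the interface text tells. Its arguments: {"type":"object","properties":{"delta_pos":{"type":"array"},"rot":{"type":"array"},"grip":{"type":"array"}},"required":["delta_pos","rot","grip"]}

```bash
mkdir -p pics
cat > h.py <<'E'
import numpy as np, cv2
from plant import sensors, viewer, robot
def cap(n,save=None):
    c=viewer.capture(n)
    if save: cv2.imwrite('pics/'+save,c['color'][:,:,::-1])
    return c
def f(c): return 240/np.tan(np.radians(c['fov_y'])/2)
def proj(c,P):
    p=(np.asarray(P)-c['origin'])@np.asarray(c['rotation']); return np.array([c['cx'],c['cy']])+f(c)*p[:2]/p[2]
def ray(c,u,v,z):
    d=np.asarray(c['rotation'])@np.array([(u-c['cx'])/f(c),(v-c['cy'])/f(c),1.]); o=np.asarray(c['origin'])
    return o+d*(z-o[2])/d[2]
E
python3 - <<'E'
from h import *
for n in ('top','scene'):
    c=cap(n,n+'0.png'); print(n,np.round(c['origin'],3),np.round(c['rotation'],3).tolist(),c['fov_y'],c['cx'],c['cy'])
    for t in 'stapler date_stamp wood_stamp glue_stick dock_long dock_square dock_oblong dock_round calculator tape_measure'.split():
        print(t,[(round(d['conf'],2),np.round(d['xyz'],3).tolist(),proj(c,d['xyz']).round().tolist()) for d in viewer.find_in(t,n)])
s=sensors.get_state();print(s['time'],s['eef_pos'],s['tcp_rot'])
E
```

```text
top [0.524 0.006 1.269] [[-0.024, -0.998, 0.061], [-1.0, 0.023, -0.011], [0.009, -0.061, -0.998]] 52.97721725893738 321.07153926180445 240.04130823010263
stapler [(0.55, [0.639, -0.099, 0.048], [357.0, 224.0])]
date_stamp [(0.94, [0.762, 0.073, 0.091], [287.0, 174.0]), (0.85, [0.67, 0.087, 0.093], [282.0, 211.0])]
wood_stamp [(0.7, [0.628, -0.262, 0.019], [418.0, 227.0]), (0.23, [0.478, -0.087, 0.004], [353.0, 286.0])]
glue_stick [(0.6, [0.548, -0.472, 0.055], [505.0, 255.0]), (0.57, [0.627, -0.266, 0.02], [420.0, 227.0]), (0.5, [0.62, 0.274, 0.091], [206.0, 233.0])]
dock_long [(0.6, [0.476, -0.086, 0.004], [352.0, 287.0])]
dock_square [(0.75, [0.482, 0.3, 0.007], [204.0, 288.0]), (0.6, [0.668, 0.087, 0.09], [282.0, 212.0])]
dock_oblong [(0.97, [0.454, 0.112, 0.005], [277.0, 297.0]), (0.45, [0.478, -0.287, 0.004], [429.0, 285.0])]
dock_round [(0.91, [0.481, -0.287, 0.009], [429.0, 283.0]), (0.73, [0.64, -0.101, 0.045], [358.0, 223.0])]
calculator [(0.62, [0.583, 0.486, 0.019], [131.0, 251.0])]
tape_measure [(0.96, [0.55, -0.471, 0.056], [505.0, 255.0])]
scene [-0.046  0.951  0.812] [
[... 403 characters left out ...]
0.0]), (0.71, [0.561, 0.225, 0.054], [287.0, 294.0])]
dock_long [(0.68, [0.477, -0.08, 0.006], [389.0, 261.0])]
dock_square [(0.78, [0.482, 0.301, 0.004], [294.0, 345.0])]
dock_oblong [(0.89, [0.453, 0.118, 0.002], [354.0, 306.0])]
dock_round [(0.77, [0.48, -0.271, 0.015], [423.0, 226.0]), (0.49, [0.451, 0.12, 0.002], [354.0, 307.0])]
calculator [(0.97, [0.572, 0.501, 0.01], [192.0, 382.0])]
tape_measure [(0.57, [0.539, -0.468, 0.039], [436.0, 186.0]), (0.42, [0.632, -0.086, 0.031], [340.0, 232.0])]
1.1 [ 0.12259457 -0.53617369  0.20480121] [[ 9.74836682e-01  2.22920259e-01 -3.95514536e-05]
 [ 2.22920255e-01 -9.74836681e-01 -7.38154353e-05]
 [-5.50111637e-05  6.31411739e-05 -9.99999996e-01]]
```

View pics/top0.png

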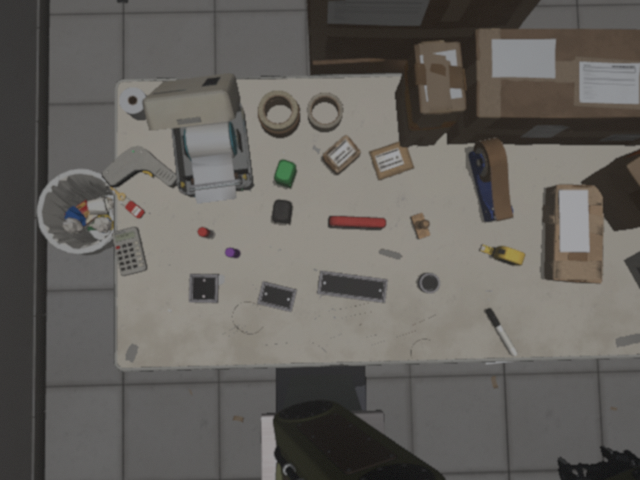

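View pics/scene0.png

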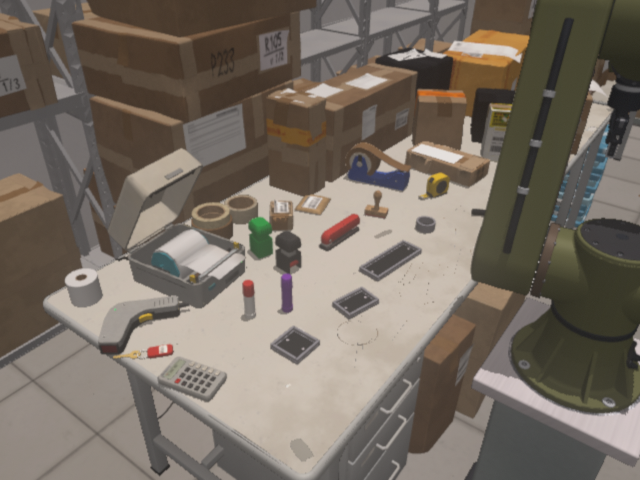

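```bash
cat > seg.py <<'E'
from h import *
c=cap('top'); im=c['color'].astype(int)
hsv=cv2.cvtColor(c['color'],cv2.COLOR_RGB2HSV).astype(int)
up=lambda a:cv2.resize(a.astype(np.float32),None,fx=4,fy=4,interpolation=cv2.INTER_CUBIC)
def seg(name,u,v,r,fn,z):
    m=up(np.where(fn,1.,0.))  # smooth
    m=(m>.5).astype(np.uint8); M=np.zeros_like(m); 
    sl=(slice(4*(v-r),4*(v+r)),slice(4*(u-r),4*(u+r))); M[sl]=m[sl]
    cs,_=cv2.findContours(M,cv2.RETR_EXTERNAL,cv2.CHAIN_APPROX_NONE)
    k=max(cs,key=cv2.contourArea)[:,0].astype(float)
    P=np.array([ray(c,(a+.5)/4-.5,(b+.5)/4-.5,z)[:2] for a,b in k],np.float32)
    (x,y),(w,h),a=cv2.minAreaRect(P*1000)
    if w<h: w,h,a=h,w,a+90
    print(name,'centre',round(x,1),round(y,1),'size',round(w,1),round(h,1),'angle of long axis',round((a+90)%180-90,1))
R,G,B=im[...,0],im[...,1],im[...,2]; V=hsv[...,2]
red=(R-np.maximum(G,B)>50)
seg('stapler',357,223,36,red,.046)
seg('date',282,211,17,V<75,.093)
seg('wood',420,226,20,(R-B>35),.02)
seg('glue',204,232,12,red,.092)
seg('square',204,288,22,V<75,.008)
seg('oblong',277,296,26,V<75,.008)
seg('long',352,286,42,V<75,.008)
seg('round',429,283,16,V<75,.01)
crop=c['color'][150:320,185:445]
cv2.imwrite('pics/crop1.png',cv2.resize(crop,None,fx=3,fy=3,interpolation=cv2.INTER_CUBIC)[:,:,::-1])
c=cap('scene');cv2.imwrite('pics/crop2.png',cv2.resize(c['color'][185:375,230:440],None,fx=3,fy=3,interpolation=cv2.INTER_CUBIC)[:,:,::-1])
E
python3 seg.py
```

```text
stapler centre 644.5 -102.5 size 135.4 22.1 angle of long axis 86.2
date centre 668.7 87.8 size 58.3 47.9 angle of long axis -7.7
wood centre 614.2 -272.9 size 30.3 23.4 angle of long axis -72.9
glue centre 623.7 283.9 size 21.5 19.0 angle of long axis 88.7
square centre 483.4 302.3 size 59.6 58.9 angle of long axis 88.6
oblong centre 457.3 111.2 size 76.2 47.0 angle of long axis 76.5
long centre 478.7 -86.3 size 163.2 49.1 angle of long axis 81.5
round centre 483.5 -287.9 size 41.3 35.8 angle of long axis 88.6
```

View pics/crop1.png

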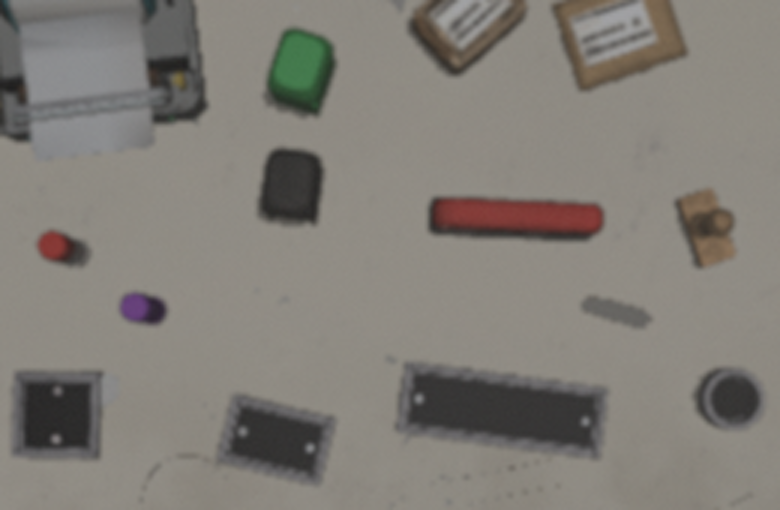

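View pics/crop2.png

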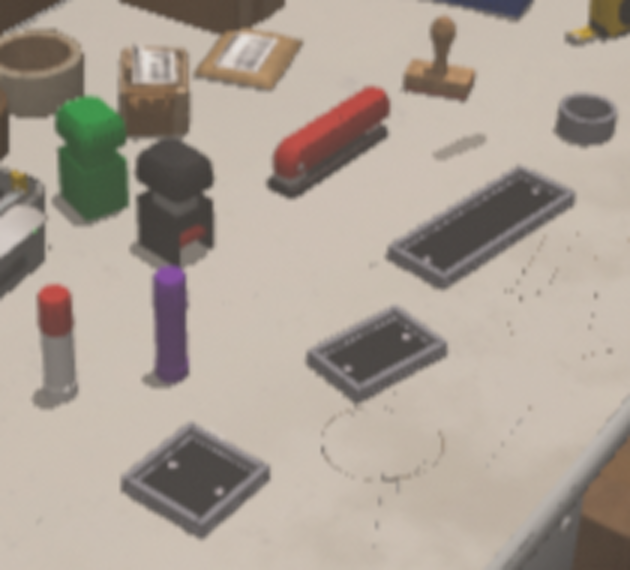

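```bash
cat > fit.py <<'E'
from h import *
from scipy.optimize import minimize
S=8
box=lambda L,W,z0,z1:np.array([[a*L/2,b*W/2,z] for a in(-1,1) for b in(-1,1) for z in(z0,z1)])/1000
cyl=lambda d,z0,z1:np.array([[d/2*np.cos(t),d/2*np.sin(t),z] for t in np.linspace(0,6.283,24) for z in(z0,z1)])/1000
rect=lambda L,W,z:box(L,W,z,z)
circ=lambda d,z:cyl(d,z,z)
M=dict(stapler=('or',[box(150,34,0,8),box(146,28,17,46)]),date=('or',[np.r_[box(50,42,0,8),box(58,46,66,88)],box(50,40,88,93)]),
 wood=('or',[box(64,32,0,20),cyl(24,42,74),cyl(18,39,78),cyl(10,20,40)]),
 square=('and',[rect(62,62,6),rect(62,62,14)]),oblong=('and',[rect(80,48,6),rect(80,48,14)]),long=('and',[rect(166,50,6),rect(166,50,14)]),
 round=('and',[circ(42,6),circ(42,26)]),glue=('or',[cyl(26,66,92)]))
def masks(c):
    im=c['color'].astype(int);R,G,B=im[...,0],im[...,1],im[...,2];V=im.max(2)
    red=(R-np.maximum(G,B)>45); T=np.where
    return dict(stapler=red|(V<85),date=(V<85),wood=(R-B>40),glue=red,**{k:V<90 for k in('square','oblong','long','round')})
def sil(c,name,p,win):
    u0,v0,n=win; op,parts=M[name]; out=None
    cs,sn=np.cos(p[2]),np.sin(p[2]); Rz=np.array([[cs,-sn,0],[sn,cs,0],[0,0,1]])
    for q in parts:
        W=q@Rz.T+[p[0],p[1],0]
        uv=np.array([proj(c,w) for w in W]); uv=((uv-[u0,v0]+.5)*S-.5)
        m=np.zeros((n*S,n*S),np.uint8); cv2.fillConvexPoly(m,np.round(cv2.convexHull(uv.astype(np.float32))*16).astype(np.int32),1,shift=4)
        out=m if out is None else (out|m if op=='or' else out&m)
    return cv2.resize(out.astype(np.float32),(n,n),interpolation=cv2.INTER_AREA)
def fit(name,p0,cams,n=84):
    res=[]
    for sub in [[k] for k in range(len(cams))]+[list(range(len(cams)))]:
        D=[]
        for k in sub:
            c=cams[k]; u,v=proj(c,[p0[0],p0[1],.03]); h=n//2; win=(int(u)-h,int(v)-h,n)
            m=masks(c)[name][win[1]:win[1]+n,win[0]:win[0]+n].astype(np.uint8)
            r0=sil(c,name,p0,win); near=cv2.dilate((r0>0).astype(np.uint8),np.ones((9,9)))
            D.append((c,win,m*near))
        cost=lambda q:sum(np.abs(sil(c,name,[q[0]/1e3,q[1]/1e3,q[2]/100],w)-m).sum() for c,w,m in D)
        x0=np.array([p0[0]*1e3,p0[1]*1e3,p0[2]*100])
        for _ in range(2):
            r=minimize(cost,x0,method='Nelder-Mead',options=dict(initial_simplex=x0+np.array([[0,0,0],[6,0,0],[0,6,0],[0,0,12.]])-[1,1,0,][:3],maxiter=80)); x0=r.x
        res.append((round(x0[0],1),round(x0[1],1),round(np.degrees(x0[2]/100),1),round(r.fun),round(sum(m.sum() for _,_,m in D))))
    print(name,*res); return res[-1]
E
cat > a.py <<'E'
from fit import *
C=[cap('top'),cap('scene')]
d=np.radians
for k,p in dict(stapler=(.638,-.1,d(87)),date=(.667,.088,d(-8)),wood=(.628,-.265,d(-73+90+90)),glue=(.62,.28,0),
  square=(.483,.302,0),oblong=(.456,.112,d(76)),long=(.478,-.086,d(82)),round=(.483,-.288,0)).items(): fit(k,p,C)
E
python3 a.py
python3 - <<'E'
from h import *
c=cap('top')
P=[ray(c,(x+.5)/3-.5+185,(y+.5)/3-.5+150,.02)[:2]*1000 for x,y in [(676,200),(714,190),(735,257),(697,267)]]
print(np.round(P,1),np.mean(P,0),cv2.minAreaRect(np.float32(P)),ray(c,(719.5)/3-.5+185,(221.5)/3-.5+150,.078))
E
```

```text
stapler (np.float64(643.2), np.float64(-100.2), np.float64(87.9), 189, 610) (np.float64(643.5), np.float64(-105.1), np.float64(93.1), 364, 516) (np.float64(643.6), np.float64(-100.8), np.float64(89.7), 582, 1126)
date (np.float64(672.3), np.float64(90.2), np.float64(-2.4), 69, 430) (np.float64(670.2), np.float64(88.3), np.float64(-35.6), 291, 676) (np.float64(669.8), np.float64(89.5), np.float64(-33.4), 425, 1106)
wood (np.float64(615.5), np.float64(-260.4), np.float64(111.4), 292, 104) (np.float64(641.3), np.float64(-285.4), np.float64(166.8), 241, 141) (np.float64(629.3), np.float64(-288.1), np.float64(121.0), 597, 245)
glue (np.float64(623.9), np.float64(284.6), np.float64(-10.9), 55, 60) (np.float64(628.6), np.float64(273.8), np.float64(-4.5), 85, 101) (np.float64(624.9), np.float64(282.7), np.float64(-3.0), 143, 161)
square (np.float64(484.6), np.float64(301.4), np.float64(-1.1), 42, 551) (np.float64(480.8), np.float64(299.4), np.float64(-3.4), 98, 420) (np.float64(482.9), np.float64(301.3), np.float64(-2.9), 164, 971)
oblong (np.float64(457.6), np.float64(111.8), np.float64(75.0), 45, 531) (np.float64(454.9), np.float64(109.3), np.float64(74.9), 77, 293) (np.float64(457.2), np.float64(111.5), np.float64(74.9), 137, 824)
long (np.float64(478.6), np.float64(-85.9), np.float64(81.0), 85, 1154) (np.float64(475.4), np.float64(-88.6), np.float64(80.4), 91, 514) (np.float64(477.9), np.float64(-86.3), np.float64(81.1), 194, 1668)
round (np.float64(483.7), np.float64(-286.4), np.float64(-4.4), 65, 242) (np.float64(482.5), np.float64(-289.9), np.float64(-1.7), 24, 25) (np.float64(483.4), np.float64(-288.2), np.float64(4.7), 91, 267)
[[ 657.  -241. ]
 [ 665.  -274.4]
 [ 606.2 -290.5]
 [ 598.2 -257.2]] [ 631.61647821 -265.77396708] ((631.60107421875, -265.7540588378906), (62.155311584472656, 34.362762451171875), 15.319839477539062) [ 0.63257896 -0.26458434  0.078     ]
```

```bash
cat > d.py <<'E'
import sys; from h import *
x,y,z,psi=map(float,sys.argv[1:5]); s=sensors.get_state(); R=np.array(s['tcp_rot'])
r=np.radians(psi); T=np.array([[np.cos(r),np.sin(r),0],[np.sin(r),-np.cos(r),0],[0,0,-1]])
rv,_=cv2.Rodrigues(R.T@T)
print('d',np.round(R.T@(np.array([x,y,z])-s['eef_pos']),4),'rot',np.round(np.degrees(rv.ravel()),1),'tcp',np.round(s['eef_pos'],4),'psi',np.degrees(np.arctan2(R[1,0],R[0,0])).round(1),'t',s['time'],'open',s['opening'],'j6',s['joint_positions'][5],'F',np.round(s['wrist_force'],1))
E
python3 d.py .643 -.101 .12 87
```

```text
d [ 0.6043 -0.3082  0.0848] rot [  0.   -0.  -74.1] tcp [ 0.1226 -0.5362  0.2048] psi 12.9 t 1.35 open 0.9986305868734723 j6 -0.06657669321422047 F [-0.5  0.4  0.3]
```

>>> {"method": "servo_tool", "body": {"delta_pos": [[0.604,-0.308,0.085],[0.604,-0.308,0.085],[0.604,-0.308,0.085],[0.604,-0.308,0.085],[0.604,-0.308,0.085],[0.604,-0.308,0.085],[0.604,-0.308,0.085],[0.604,-0.308,0.085],[0.604,-0.308,0.085],[0.604,-0.308,0.085]], "rot": [[0,0,-74],[0,0,-74],[0,0,-74],[0,0,-74],[0,0,-74],[0,0,-74],[0,0,-74],[0,0,-74],[0,0,-74],[0,0,-74]], "grip": [-1,-1,-1,-1,-1,-1,-1,-1,-1,-1]}}

```text
time: 2.35
eef_pos: [0.5046, -0.2163, 0.1425]
tcp_rot: [[0.051, 0.999, 0.0], [0.999, -0.051, -0.0], [-0.0, 0.0, -1.0]]
wrist_force: [0.6, -1.1, -0.1]
opening: 1.0
gripper_force: 0.0
```

```bash
python3 d.py .643 -.101 .12 87
```

```text
d [0.1222 0.1323 0.0225] rot [0.  0.  0.1] tcp [ 0.5046 -0.2163  0.1425] psi 87.1 t 2.35 open 0.9998411487003768 j6 -0.42067496436858937 F [ 0.6 -1.1 -0.1]
```

>>> {"method": "servo_tool", "body": {"delta_pos": [[0.122,0.132,0.022],[0.122,0.132,0.022],[0.122,0.132,0.022],[0.122,0.132,0.022],[0.122,0.132,0.022],[0.122,0.132,0.022]], "rot": [[0,0,0],[0,0,0],[0,0,0],[0,0,0],[0,0,0],[0,0,0]], "grip": [-1,-1,-1,-1,-1,-1]}}

```text
time: 2.95
eef_pos: [0.6416, -0.1029, 0.12]
tcp_rot: [[0.053, 0.999, -0.001], [0.999, -0.053, 0.0], [0.0, -0.001, -1.0]]
wrist_force: [0.4, -0.1, 0.3]
opening: 0.998
gripper_force: 0.0
```

```bash
python3 d.py .643 -.101 .013 87
```

```text
d [0.002  0.0014 0.107 ] rot [-0.1 -0.  -0.1] tcp [ 0.6416 -0.1029  0.12  ] psi 86.9 t 2.95 open 0.9979799377948915 j6 -0.16190091149758956 F [ 0.4 -0.1  0.3]
```

>>> {"method": "servo_tool", "body": {"delta_pos": [[0.001,0.001,0.04],[0.001,0.001,0.075],[0.001,0.001,0.107],[0.001,0.001,0.107],[0.001,0.001,0.107],[0.001,0.001,0.107],[0.001,0.001,0.107],[0.001,0.001,0.107],[0.001,0.001,0.107],[0.001,0.001,0.107]], "rot": [[0,0,0],[0,0,0],[0,0,0],[0,0,0],[0,0,0],[0,0,0],[0,0,0],[0,0,0],[0,0,0],[0,0,0]], "grip": [-1,-1,-1,-1,1,1,1,1,1,1]}}

```text
time: 3.95
eef_pos: [0.6438, -0.1025, 0.015]
tcp_rot: [[0.054, 0.999, 0.003], [0.999, -0.054, -0.001], [-0.0, 0.003, -1.0]]
wrist_force: [2.2, -0.4, 6.4]
opening: 0.218
gripper_force: 57.0
```

```bash
python3 d.py .643 -.101 .013 87
```

```text
d [ 0.0015 -0.0008  0.002 ] rot [ 0.2  0.  -0.1] tcp [ 0.6438 -0.1025  0.015 ] psi 86.9 t 3.95 open 0.21822064611975706 j6 -0.15971405287959825 F [ 2.2 -0.4  6.4]
```

>>> {"method": "servo_tool", "body": {"delta_pos": [[0,0,-0.03],[0,0,-0.06],[0,0,-0.06],[0,0,-0.06]], "rot": [[0,0,0],[0,0,0],[0,0,0],[0,0,0]], "grip": [1,1,1,1]}}

```text
time: 4.35
eef_pos: [0.6425, -0.1023, 0.0734]
tcp_rot: [[0.054, 0.999, -0.0], [0.999, -0.054, 0.0], [0.0, -0.0, -1.0]]
wrist_force: [0.0, 0.3, -3.0]
opening: 0.218
gripper_force: 56.1
```

```bash
python3 - <<'E'
from h import *
c=cap('scene');a=c['color'][140:290,260:420]
d=cap('top')['color'][165:315,290:450]
o=np.hstack([cv2.resize(k,(400,375),interpolation=cv2.INTER_CUBIC) for k in(a,d)])
cv2.imwrite('pics/lift1.png',o[:,:,::-1])
E
python3 d.py .478 -.0865 .08 81
```

```text
d [ 0.0067 -0.1645 -0.0076] rot [-0.2 -0.   5.9] tcp [ 0.6418 -0.1022  0.072 ] psi 86.9 t 4.45 open 0.21937131181089772 j6 -0.1597406583272984 F [ 0.5 -0.4 -2.2]
```

View pics/lift1.png

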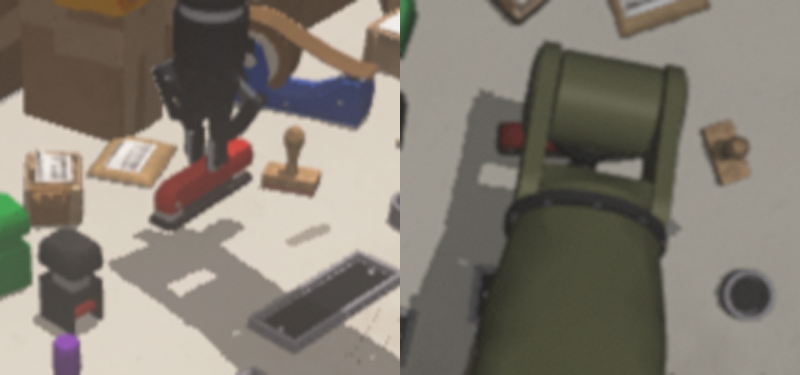

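Run:
```python
from h import *
c=cap('scene')
for x,y,z in [(152,216,.062),(176,226,.062),(251,180,.062)]: print(ray(c,(x+.5)/2.5-.5+260,(y+.5)/2.5-.5+140,z))
```

```text
[ 0.6616718  -0.03730064  0.062     ]
[ 0.63053281 -0.03645972  0.062     ]
[ 0.6199908  -0.16255815  0.062     ]
```

Run:
```python
from h import *
c=cap('top')
for x,y,z in [(430,215,.008),(434,215,.03),(604,218,.03),(599,236,.004),(604,218,.04)]: print(ray(c,(x+.5)/3-.5+185,(y+.5)/3-.5+150,z))
```

```text
[ 0.6500049 -0.0269646  0.008    ]
[ 0.64773484 -0.02983025  0.03      ]
[ 0.64180039 -0.17629037  0.03      ]
[ 0.6284786  -0.17521135  0.004     ]
[ 0.64085276 -0.17481716  0.04      ]
```

>>> {"method": "servo_tool", "body": {"delta_pos": [[0.007,-0.165,-0.008],[0.007,-0.165,-0.008],[0.007,-0.165,-0.008],[0.007,-0.165,-0.008],[0.007,-0.165,-0.008],[0.007,-0.165,-0.008],[0.007,-0.165,-0.008]], "rot": [[0,0,5.9],[0,0,5.9],[0,0,5.9],[0,0,5.9],[0,0,5.9],[0,0,5.9],[0,0,5.9]], "grip": [1,1,1,1,1,1,1]}}

```text
time: 5.25
eef_pos: [0.4791, -0.0865, 0.0813]
tcp_rot: [[0.157, 0.988, 0.0], [0.988, -0.157, 0.0], [0.0, 0.0, -1.0]]
wrist_force: [0.2, 0.0, -2.8]
opening: 0.22
gripper_force: 56.1
```

```bash
python3 d.py .478 -.0865 .021 81
```

```text
d [-0.0002 -0.0011  0.0603] rot [ 0. -0. -0.] tcp [ 0.4791 -0.0865  0.0813] psi 81.0 t 5.25 open 0.22010586129176493 j6 -0.09650925559996681 F [ 0.2  0.  -2.8]
```

>>> {"method": "servo_tool", "body": {"delta_pos": [[0,-0.001,0.025],[0,-0.001,0.042],[0,-0.001,0.05],[0,-0.001,0.056],[0,-0.001,0.059],[0,-0.001,0.059]], "rot": [[0,0,0],[0,0,0],[0,0,0],[0,0,0],[0,0,0],[0,0,0]], "grip": [1,1,1,1,1,1]}}

```text
time: 5.85
eef_pos: [0.4776, -0.0863, 0.0227]
tcp_rot: [[0.157, 0.988, 0.0], [0.988, -0.157, -0.0], [0.0, 0.0, -1.0]]
wrist_force: [-0.1, 0.1, -1.8]
opening: 0.22
gripper_force: 56.2
```

```bash
python3 d.py .478 -.0865 .021 81
python3 - <<'E'
from h import *
c=cap('scene');a=c['color'][185:335,310:470]
cv2.imwrite('pics/pl1.png',cv2.resize(a,(640,600),interpolation=cv2.INTER_CUBIC)[:,:,::-1])
E
```

```text
d [-0.0002  0.0005  0.0017] rot [ 0. -0. -0.] tcp [ 0.4776 -0.0863  0.0227] psi 81.0 t 5.85 open 0.21986185640386238 j6 -0.096805880892232 F [-0.1  0.1 -1.8]
```

View pics/pl1.png

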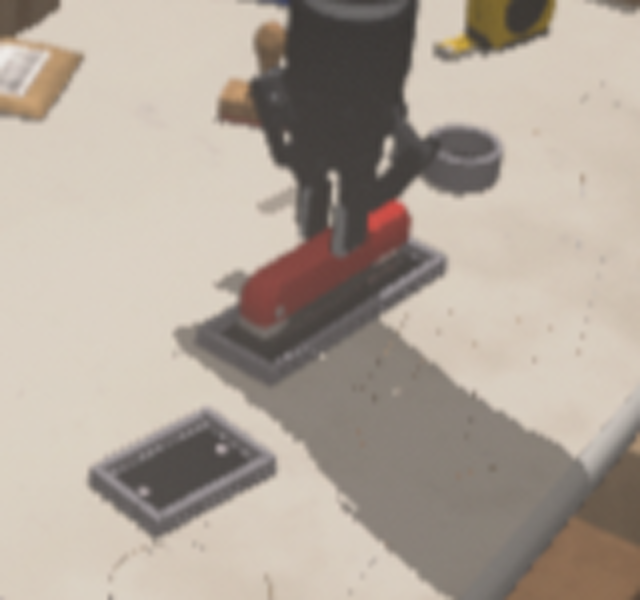

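>>> {"method": "servo_tool", "body": {"delta_pos": [[0,0,0.002],[0,0,0.002],[0,0,0.002],[0,0,0.002],[0,0,0.002],[0,0,0.002],[0,0,0.002],[0,0,-0.05],[0,0,-0.1],[0,0,-0.15]], "rot": [[0,0,0],[0,0,0],[0,0,0],[0,0,0],[0,0,0],[0,0,0],[0,0,0],[0,0,0],[0,0,0],[0,0,0]], "grip": [1,1,-1,-1,-1,-1,-1,-1,-1,-1]}}

```text
time: 6.9
eef_pos: [0.4769, -0.0861, 0.1724]
tcp_rot: [[0.157, 0.988, -0.001], [0.988, -0.157, 0.0], [0.0, -0.001, -1.0]]
wrist_force: [-0.0, 0.3, 0.3]
opening: 0.998
gripper_force: 0.0
```

```bash
python3 d.py .671 .089 .15 176
```

```text
d [0.2034 0.1643 0.0223] rot [ -0.  -0. -95.] tcp [ 0.4769 -0.0861  0.1724] psi 81.0 t 6.9 open 0.9984542808224126 j6 -0.09679836783653621 F [-0.   0.3  0.3]
```

>>> {"method": "servo_tool", "body": {"delta_pos": [[0.203,0.164,0.022],[0.203,0.164,0.022],[0.203,0.164,0.022],[0.203,0.164,0.022],[0.203,0.164,0.022],[0.203,0.164,0.022],[0.203,0.164,0.022],[0.203,0.164,0.022],[0.203,0.164,0.022],[0.203,0.164,0.022]], "rot": [[0,0,-95],[0,0,-95],[0,0,-95],[0,0,-95],[0,0,-95],[0,0,-95],[0,0,-95],[0,0,-95],[0,0,-95],[0,0,-95]], "grip": [-1,-1,-1,-1,-1,-1,-1,-1,-1,-1]}}

```text
time: 7.9
eef_pos: [0.6711, 0.0886, 0.1483]
tcp_rot: [[-0.975, 0.22, -0.0], [0.22, 0.975, -0.0], [0.0, -0.0, -1.0]]
wrist_force: [-0.0, -0.5, 0.2]
opening: 1.002
gripper_force: 0.0
```

```bash
python3 d.py .671 .089 .15 176
```

```text
d [ 0.0002  0.0004 -0.0017] rot [-0.  -0.  -8.7] tcp [0.6711 0.0886 0.1483] psi 167.3 t 7.9 open 1.002234085679375 j6 -1.2716622619333084 F [-0.  -0.5  0.2]
```

>>> {"method": "servo_tool", "body": {"delta_pos": [[0,0,0],[0,0,0],[0,0,0.04],[0,0,0.075],[0,0,0.088],[0,0,0.088],[0,0,0.088]], "rot": [[0,0,-8.5],[0,0,-8.5],[0,0,-8.5],[0,0,-8.5],[0,0,-8.5],[0,0,-8.5],[0,0,-8.5]], "grip": [-1,-1,-1,-1,-1,-1,-1]}}

```text
time: 8.6
eef_pos: [0.6719, 0.0886, 0.0623]
tcp_rot: [[-0.997, 0.081, 0.002], [0.081, 0.997, 0.0], [-0.002, 0.0, -1.0]]
wrist_force: [-0.2, 0.3, 0.3]
opening: 1.001
gripper_force: 0.0
```

```bash
python3 d.py .671 .089 .061 176
python3 - <<'E'
from h import *
c=cap('scene');a=c['color'][175:295,225:345]
d=cap('top')['color'][150:300,230:390]
cv2.imwrite('pics/g2.png',np.hstack([cv2.resize(k,(400,400),interpolation=cv2.INTER_CUBIC) for k in (a,d)])[:,:,::-1])
E
```

```text
d [0.001  0.0003 0.0013] rot [ 0.   0.1 -0.7] tcp [0.6719 0.0886 0.0623] psi 175.3 t 8.6 open 1.001268099855442 j6 -1.4122982725943127 F [-0.2  0.3  0.3]
```

View pics/g2.png

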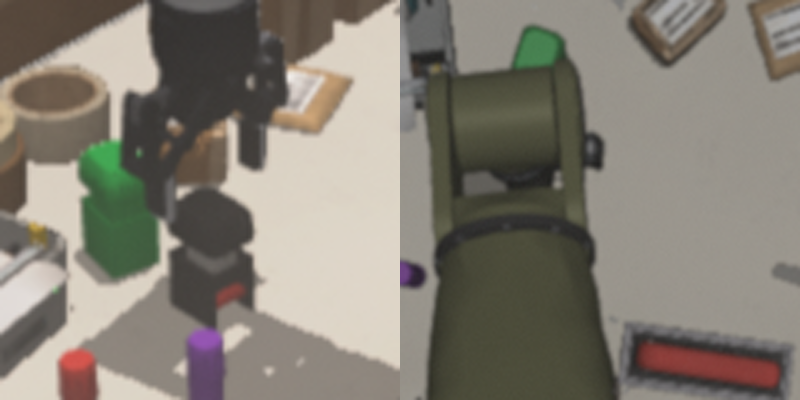

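Run:
```python
from h import *
c=cap('scene')
q=lambda P:(((proj(c,P)-[225,175])+.5)*400/120-.5).round(1)
for P in [(.671,.089,.093),(.671,.089,.066),(.672,.0886+.045,.075),(.672,.0886-.045,.075),(.671,.089,0)]: print(P,q(P))
r=lambda x,y,z:ray(c,(x+.5)*.3-.5+225,(y+.5)*.3-.5+175,z)
print(r(212,208,.093),r(212,325,0), r(165,218,.075),r(252,165,.075))
```

```text
(0.671, 0.089, 0.093) [207.2 203.8]
(0.671, 0.089, 0.066) [207.9 234.7]
(0.672, 0.1336, 0.075) [167.3 251.3]
(0.672, 0.0436, 0.075) [244.9 197.5]
(0.671, 0.089, 0) [209.7 307.6]
[0.66466676 0.09126817 0.093     ] [0.65577491 0.10513534 0.        ] [0.70141548 0.10121779 0.075     ] [0.69632936 0.00362817 0.075     ]
```

Run:
```python
from h import *
c=cap('scene')
q=lambda P,o,s:(((proj(c,P)-o)+.5)*s-.5).round(1)
for P in [(.642-.014,-.102,.072),(.642,-.102,.072),(.642+.014,-.102,.072),(.642,-.102,.103)]: print(q(P,[260,140],2.5))
for P in [(.4776-.014,-.0863,.0227),(.4776-.014,-.0863,.04),(.4776,-.0863,.053)]: print(q(P,[310,185],4))
```

```text
[214.1 192.5]
[203.1 188.4]
[192.2 184.3]
[204.1 162.8]
[342.4 286.6]
[344.8 263.9]
[327.1 239.2]
```

>>> {"method": "servo_tool", "body": {"delta_pos": [[0,0,0.01],[0,0,0.018],[0,0,0.018]], "rot": [[0,0,0],[0,0,0],[0,0,0]], "grip": [-1,-1,-1]}}

```text
time: 9.1
eef_pos: [0.6703, 0.0885, 0.0407]
tcp_rot: [[-0.997, 0.08, -0.003], [0.08, 0.997, -0.0], [0.003, -0.0, -1.0]]
wrist_force: [0.4, 0.5, -0.5]
opening: 1.001
gripper_force: 0.0
```

```bash
python3 d.py .671 .089 .061 176
python3 - <<'E'
from h import *
c=cap('scene');a=c['color'][155:275,225:345]
cv2.imwrite('pics/g2b.png',cv2.resize(a,(600,600),interpolation=cv2.INTER_CUBIC)[:,:,::-1])
q=lambda P:(((proj(c,P)-[225,155])+.5)*5-.5).round(1)
for P in [(.672-.011,.0886-.05,.044+.013),(.672-.011,.0886+.05,.044+.013),(.672,.0886,.044+73e-3)]:print(q(P))
E
```

```text
d [-0.0006  0.0006 -0.0203] rot [-0.  -0.2 -0.6] tcp [0.6703 0.0885 0.0407] psi 175.4 t 9.1 open 1.0007824585157004 j6 -1.4137866413973192 F [ 0.4  0.5 -0.5]
[391.3 429.6]
[263.3 521. ]
[308.9 362.8]
```

View pics/g2b.png

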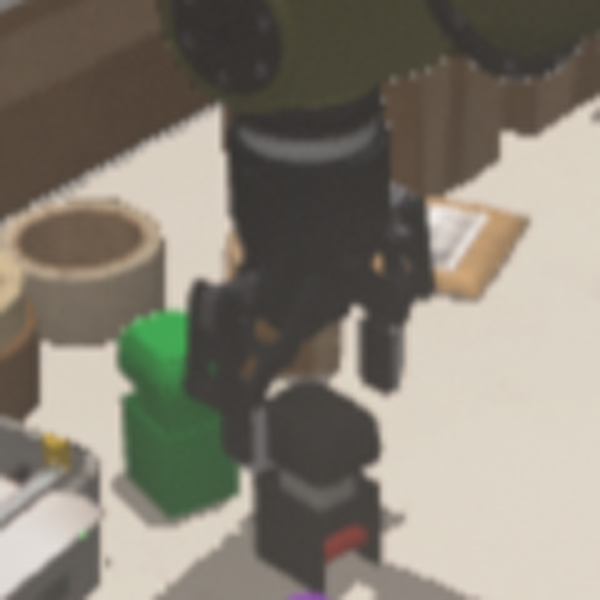

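>>> {"method": "servo_tool", "body": {"delta_pos": [[0,0,0.006],[0,0,0.006],[0,0,0.006],[0,0,0.006],[0,0,0.006],[0,0,0.006],[0,0,0.006]], "rot": [[0,0,0],[0,0,0],[0,0,0],[0,0,0],[0,0,0],[0,0,0],[0,0,0]], "grip": [-1,1,1,1,1,1,1]}}

```text
time: 9.85
eef_pos: [0.6716, 0.0886, 0.0372]
tcp_rot: [[-0.997, 0.08, 0.001], [0.08, 0.997, 0.0], [-0.001, 0.0, -1.0]]
wrist_force: [0.8, 1.1, 4.9]
opening: 0.513
gripper_force: 60.5
```

```bash
python3 d.py .671 .089 .061 176
python3 - <<'E'
from h import *
c=cap('scene');a=c['color'][155:275,225:345]
cv2.imwrite('pics/g2c.png',cv2.resize(a,(600,600),interpolation=cv2.INTER_CUBIC)[:,:,::-1])
E
```

```text
d [ 0.0006  0.0004 -0.0238] rot [ 0.   0.1 -0.6] tcp [0.6716 0.0886 0.0372] psi 175.4 t 9.85 open 0.5130696267929767 j6 -1.4138406967270527 F [0.8 1.1 4.9]
```

View pics/g2c.png

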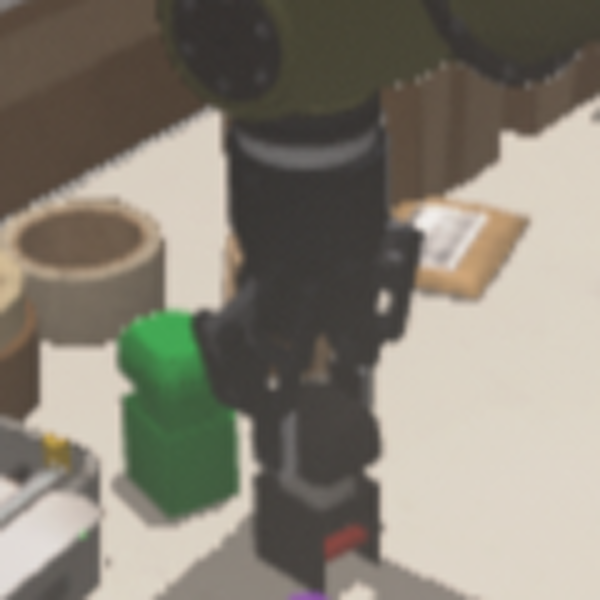

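>>> {"method": "servo_tool", "body": {"delta_pos": [[0,0,-0.04],[0,0,-0.08],[0,0,-0.12],[0,0,-0.13],[0,0,-0.13]], "rot": [[0,0,0],[0,0,0],[0,0,0],[0,0,0],[0,0,0]], "grip": [1,1,1,1,1]}}

```text
time: 10.4
eef_pos: [0.6715, 0.0886, 0.1678]
tcp_rot: [[-0.997, 0.08, 0.002], [0.08, 0.997, 0.0], [-0.002, 0.0, -1.0]]
wrist_force: [-1.1, -0.2, -2.6]
opening: 0.513
gripper_force: 60.9
```

```bash
python3 d.py .4835 .3015 .167 178
```

```text
d [0.2044 0.1972 0.0005] rot [ 0.   0.1 -2.6] tcp [0.6715 0.0886 0.1678] psi 175.4 t 10.4 open 0.51282102631498 j6 -1.4138130722144437 F [-1.1 -0.2 -2.6]
```

>>> {"method": "servo_tool", "body": {"delta_pos": [[0.204,0.197,0],[0.204,0.197,0],[0.204,0.197,0],[0.204,0.197,0],[0.204,0.197,0],[0.204,0.197,0],[0.204,0.197,0],[0.204,0.197,0],[0.204,0.197,0],[0.204,0.197,0]], "rot": [[0,0,-2.5],[0,0,-2.5],[0,0,-2.5],[0,0,-2.5],[0,0,-2.5],[0,0,-2.5],[0,0,-2.5],[0,0,-2.5],[0,0,-2.5],[0,0,-2.5]], "grip": [1,1,1,1,1,1,1,1,1,1]}}

```text
time: 11.4
eef_pos: [0.484, 0.3003, 0.1658]
tcp_rot: [[-0.999, 0.038, -0.001], [0.038, 0.999, -0.001], [0.001, -0.001, -1.0]]
wrist_force: [-0.4, -0.2, -1.3]
opening: 0.514
gripper_force: 60.9
```

```bash
python3 d.py .4835 .3015 .053 178
```

```text
d [0.0004 0.0013 0.1128] rot [-0.  -0.1 -0.2] tcp [0.484  0.3003 0.1658] psi 177.8 t 11.4 open 0.514271900475958 j6 -1.0420906290890977 F [-0.4 -0.2 -1.3]
```

>>> {"method": "servo_tool", "body": {"delta_pos": [[0,0.001,0.05],[0,0.001,0.09],[0,0.001,0.112],[0,0.001,0.112],[0,0.001,0.112]], "rot": [[0,0,0],[0,0,0],[0,0,0],[0,0,0],[0,0,0]], "grip": [1,1,1,1,1]}}

```text
time: 11.9
eef_pos: [0.4842, 0.3019, 0.0553]
tcp_rot: [[-0.999, 0.037, 0.0], [0.037, 0.999, 0.0], [-0.0, 0.0, -1.0]]
wrist_force: [-0.4, -0.3, -0.4]
opening: 0.514
gripper_force: 60.9
```

```bash
python3 d.py .4835 .3015 .043 178
python3 - <<'E'
from h import *
c=cap('scene');a=c['color'][270:370,240:340]
d=cap('top')['color'][190:310,160:280]
cv2.imwrite('pics/p2.png',np.hstack([cv2.resize(k,(400,400),interpolation=cv2.INTER_CUBIC) for k in (a,d)])[:,:,::-1])
E
```

```text
d [ 0.0007 -0.0005  0.0123] rot [ 0.   0.  -0.1] tcp [0.4842 0.3019 0.0553] psi 177.9 t 11.9 open 0.5139091570311055 j6 -1.040392858416865 F [-0.4 -0.3 -0.4]
```

View pics/p2.png

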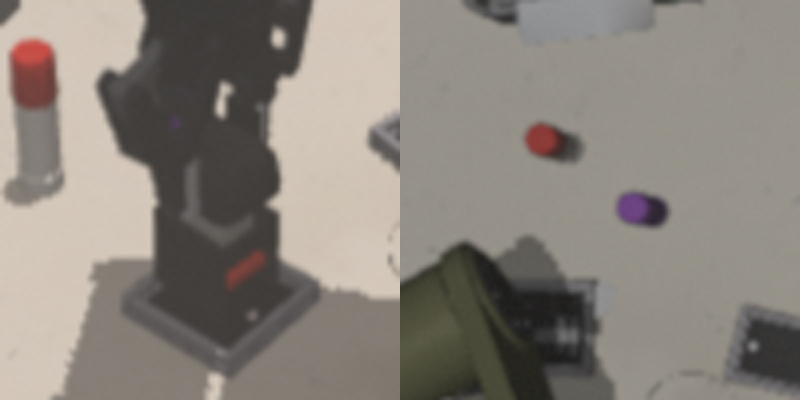

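>>> {"method": "servo_tool", "body": {"delta_pos": [[0,0,0.006],[0,0,0.01],[0,0,0.012],[0,0,0.012]], "rot": [[0,0,0],[0,0,0],[0,0,0],[0,0,0]], "grip": [1,1,1,1]}}

```text
time: 12.4
eef_pos: [0.4839, 0.3023, 0.0432]
tcp_rot: [[-0.999, 0.036, 0.001], [0.036, 0.999, 0.0], [-0.001, 0.0, -1.0]]
wrist_force: [-1.1, -1.0, 5.0]
opening: 0.517
gripper_force: 61.6
```

```bash
python3 d.py .4835 .3015 .043 178
```

```text
d [ 0.0004 -0.0008  0.0002] rot [ 0.   0.1 -0.1] tcp [0.4839 0.3023 0.0432] psi 177.9 t 12.4 open 0.5172530167495312 j6 -1.0401880221033692 F [-1.1 -1.   5. ]
```

>>> {"method": "servo_tool", "body": {"delta_pos": [[0,0,0],[0,0,0],[0,0,0],[0,0,0],[0,0,0],[0,0,-0.04],[0,0,-0.08],[0,0,-0.12],[0,0,-0.15],[0,0,-0.15]], "rot": [[0,0,0],[0,0,0],[0,0,0],[0,0,0],[0,0,0],[0,0,0],[0,0,0],[0,0,0],[0,0,0],[0,0,0]], "grip": [-1,-1,-1,-1,-1,-1,-1,-1,-1,-1]}}

```text
time: 13.4
eef_pos: [0.4849, 0.303, 0.1972]
tcp_rot: [[-0.999, 0.036, 0.006], [0.036, 0.999, 0.003], [-0.006, 0.004, -1.0]]
wrist_force: [-0.3, -0.0, -0.8]
opening: 0.999
gripper_force: 0.0
```

```bash
python3 d.py .632 -.265 .19 15
```

```text
d [-0.1675 -0.5623  0.0061] rot [  0.6  -0.2 162.9] tcp [0.4849 0.303  0.1972] psi 177.9 t 13.4 open 0.998560169495882 j6 -1.040226845426163 F [-0.3 -0.  -0.8]
```

>>> {"method": "servo_tool", "body": {"delta_pos": [[-0.167,-0.562,0.006],[-0.167,-0.562,0.006],[-0.167,-0.562,0.006],[-0.167,-0.562,0.006],[-0.167,-0.562,0.006],[-0.167,-0.562,0.006],[-0.167,-0.562,0.006],[-0.167,-0.562,0.006],[-0.167,-0.562,0.006],[-0.167,-0.562,0.006]], "rot": [[0,0,73],[0,0,73],[0,0,73],[0,0,73],[0,0,73],[0,0,73],[0,0,73],[0,0,73],[0,0,73],[0,0,73]], "grip": [-1,-1,-1,-1,-1,-1,-1,-1,-1,-1]}}

```text
time: 14.4
eef_pos: [0.6085, -0.184, 0.1866]
tcp_rot: [[-0.255, 0.967, -0.001], [0.967, 0.255, 0.0], [0.001, -0.001, -1.0]]
wrist_force: [0.4, 1.6, 0.1]
opening: 0.996
gripper_force: 0.0
```

```bash
python3 d.py .632 -.265 .12 105
```

```text
d [-0.0844  0.0022  0.0666] rot [-0.  -0.  -0.2] tcp [ 0.6085 -0.184   0.1866] psi 104.8 t 14.4 open 0.9961517034017314 j6 -0.6087756910188103 F [0.4 1.6 0.1]
```

>>> {"method": "servo_tool", "body": {"delta_pos": [[-0.081,0.002,0.067],[-0.081,0.002,0.067],[-0.081,0.002,0.067],[-0.081,0.002,0.067],[-0.081,0.002,0.067]], "rot": [[0,0,0],[0,0,0],[0,0,0],[0,0,0],[0,0,0]], "grip": [-1,-1,-1,-1,-1]}}

```text
time: 14.9
eef_pos: [0.6316, -0.2588, 0.1214]
tcp_rot: [[-0.258, 0.966, 0.001], [0.966, 0.258, -0.0], [-0.001, 0.001, -1.0]]
wrist_force: [-0.0, 0.6, 0.9]
opening: 0.999
gripper_force: 0.0
```

```bash
python3 d.py .632 -.265 .030 105
python3 - <<'E'
from h import *
c=cap('top'); a=c['color'][170:320,180:450]
cv2.imwrite('pics/t3.png',cv2.resize(a,(756,420),interpolation=cv2.INTER_CUBIC)[:,:,::-1])
E
```

```text
d [-0.006  -0.0013  0.0914] rot [ 0.1  0.  -0. ] tcp [ 0.6316 -0.2588  0.1214] psi 105.0 t 14.9 open 0.9993789105694127 j6 -0.7038393133357824 F [-0.   0.6  0.9]
```

View pics/t3.png

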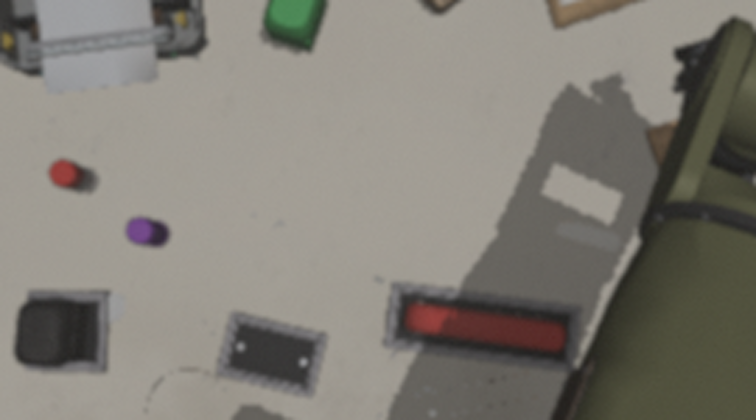

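>>> {"method": "servo_tool", "body": {"delta_pos": [[-0.005,-0.001,0.04],[-0.005,-0.001,0.08],[-0.005,-0.001,0.099],[-0.005,-0.001,0.099],[-0.005,-0.001,0.099]], "rot": [[0,0,0],[0,0,0],[0,0,0],[0,0,0],[0,0,0]], "grip": [-1,-1,-1,-1,-1]}}

```text
time: 15.45
eef_pos: [0.6325, -0.2643, 0.0236]
tcp_rot: [[-0.258, 0.966, 0.002], [0.966, 0.258, -0.001], [-0.001, 0.002, -1.0]]
wrist_force: [0.4, 0.0, 0.1]
opening: 1.002
gripper_force: 0.0
```

```bash
python3 d.py .632 -.265 .022 105
python3 - <<'E'
from h import *
c=cap('scene');a=c['color'][130:230,325:425]
cv2.imwrite('pics/g3.png',cv2.resize(a,(500,500),interpolation=cv2.INTER_CUBIC)[:,:,::-1])
E
```

```text
d [-0.0005 -0.0007  0.0016] rot [ 0.1  0.1 -0. ] tcp [ 0.6325 -0.2643  0.0236] psi 105.0 t 15.45 open 1.002345676037299 j6 -0.7106541027579554 F [0.4 0.  0.1]
```

View pics/g3.png

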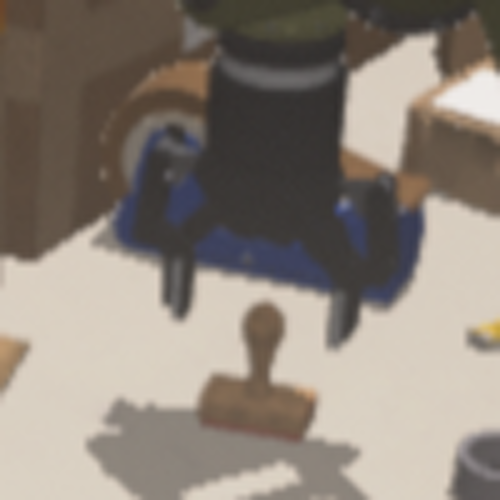

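>>> {"method": "servo_tool", "body": {"delta_pos": [[0,0,0.005],[0,0,0.005],[0,0,0.005],[0,0,0.005],[0,0,0.005],[0,0,0.005],[0,0,0.005],[0,0,0.005],[0,0,0.005]], "rot": [[0,0,0],[0,0,0],[0,0,0],[0,0,0],[0,0,0],[0,0,0],[0,0,0],[0,0,0],[0,0,0]], "grip": [-1,1,1,1,1,1,1,1,1]}}

```text
time: 16.4
eef_pos: [0.6316, -0.2649, 0.0167]
tcp_rot: [[-0.257, 0.966, 0.0], [0.966, 0.257, -0.0], [-0.0, 0.0, -1.0]]
wrist_force: [-3.4, -1.1, 4.8]
opening: 0.248
gripper_force: 58.7
```

>>> {"method": "servo_tool", "body": {"delta_pos": [[0,0,-0.03],[0,0,-0.06],[0,0,-0.09],[0,0,-0.09],[0,0,-0.09]], "rot": [[0,0,0],[0,0,0],[0,0,0],[0,0,0],[0,0,0]], "grip": [1,1,1,1,1]}}

```text
time: 16.9
eef_pos: [0.6317, -0.2646, 0.1065]
tcp_rot: [[-0.258, 0.966, 0.001], [0.966, 0.258, -0.0], [-0.0, 0.001, -1.0]]
wrist_force: [0.1, 0.1, -1.9]
opening: 0.248
gripper_force: 58.9
```

```bash
python3 d.py .457 .1115 .11 165
python3 - <<'E'
from h import *
c=cap('scene');a=c['color'][90:210,315:435]
cv2.imwrite('pics/g3b.png',cv2.resize(a,(480,480),interpolation=cv2.INTER_CUBIC)[:,:,::-1])
E
```

```text
d [ 0.4085 -0.0719 -0.0037] rot [  0.    0.  -60.1] tcp [ 0.6317 -0.2646  0.1065] psi 104.9 t 16.9 open 0.247884338353072 j6 -0.7108209275072355 F [ 0.1  0.1 -1.9]
```

View pics/g3b.png

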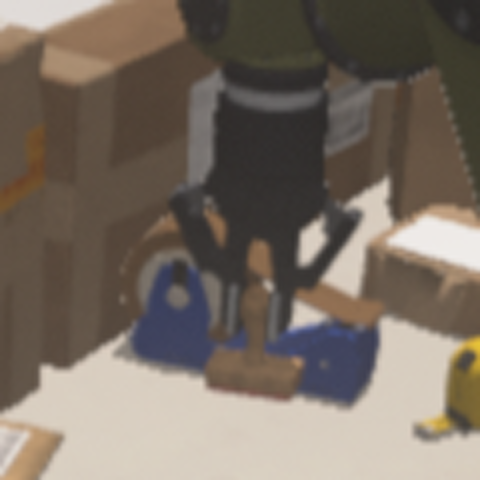

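>>> {"method": "servo_tool", "body": {"delta_pos": [[0.408,-0.072,0],[0.408,-0.072,0],[0.408,-0.072,0],[0.408,-0.072,0],[0.408,-0.072,0],[0.408,-0.072,0],[0.408,-0.072,0],[0.408,-0.072,0],[0.408,-0.072,0],[0.408,-0.072,0]], "rot": [[0,0,-60],[0,0,-60],[0,0,-60],[0,0,-60],[0,0,-60],[0,0,-60],[0,0,-60],[0,0,-60],[0,0,-60],[0,0,-60]], "grip": [1,1,1,1,1,1,1,1,1,1]}}

```text
time: 17.95
eef_pos: [0.4559, 0.1123, 0.1057]
tcp_rot: [[-0.966, 0.257, -0.002], [0.257, 0.966, -0.0], [0.001, -0.001, -1.0]]
wrist_force: [0.6, -0.9, -1.2]
opening: 0.245
gripper_force: 59.0
```

```bash
python3 d.py .457 .1115 .036 165
```

```text
d [-0.0014 -0.0005  0.0697] rot [-0.  -0.1  0.1] tcp [0.4559 0.1123 0.1057] psi 165.1 t 17.95 open 0.24506131504032136 j6 -1.1469161667127936 F [ 0.6 -0.9 -1.2]
```

>>> {"method": "servo_tool", "body": {"delta_pos": [[-0.001,0,0.04],[-0.001,0,0.068],[-0.001,0,0.068],[-0.001,0,0.068]], "rot": [[0,0,0],[0,0,0],[0,0,0],[0,0,0]], "grip": [1,1,1,1]}}

```text
time: 18.35
eef_pos: [0.4583, 0.1099, 0.0386]
tcp_rot: [[-0.965, 0.261, -0.001], [0.261, 0.965, -0.0], [0.001, -0.0, -1.0]]
wrist_force: [0.5, -0.6, 0.1]
opening: 0.246
gripper_force: 59.0
```

```bash
python3 d.py .457 .1115 .0225 165
python3 - <<'E'
from h import *
c=cap('scene');a=c['color'][240:340,305:405]
cv2.imwrite('pics/p3.png',cv2.resize(a,(500,500),interpolation=cv2.INTER_CUBIC)[:,:,::-1])
E
```

```text
d [0.0017 0.0012 0.0161] rot [-0.  -0.  -0.1] tcp [0.4583 0.1099 0.0386] psi 164.9 t 18.35 open 0.2461656152265717 j6 -1.1488760115322103 F [ 0.5 -0.6  0.1]
```

View pics/p3.png

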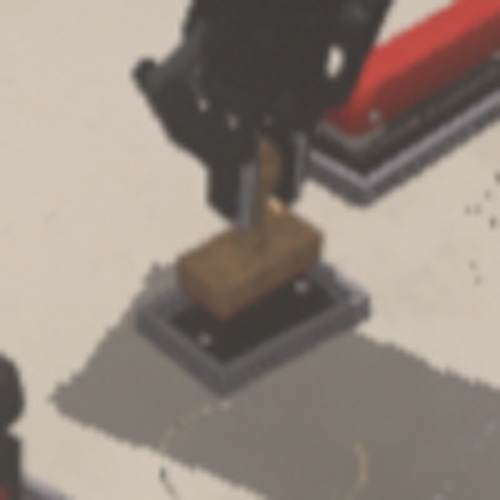

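>>> {"method": "servo_tool", "body": {"delta_pos": [[0.001,0.001,0.007],[0.001,0.001,0.012],[0.001,0.001,0.016],[0.001,0.001,0.016]], "rot": [[0,0,0],[0,0,0],[0,0,0],[0,0,0]], "grip": [1,1,1,1]}}

```text
time: 18.8
eef_pos: [0.4575, 0.1118, 0.0226]
tcp_rot: [[-0.966, 0.26, 0.001], [0.26, 0.966, -0.0], [-0.001, 0.0, -1.0]]
wrist_force: [-0.2, -0.1, -0.4]
opening: 0.244
gripper_force: 59.1
```

```bash
python3 d.py .457 .1115 .0225 165
```

```text
d [ 0.0004 -0.0004  0.0001] rot [ 0.   0.  -0.1] tcp [0.4575 0.1118 0.0226] psi 164.9 t 18.8 open 0.24418454385262173 j6 -1.1455378878379954 F [-0.2 -0.1 -0.4]
```

>>> {"method": "servo_tool", "body": {"delta_pos": [[0,0,0.001],[0,0,0.001],[0,0,0.001],[0,0,0.001],[0,0,0.001],[0,0,0.001],[0,0,0.001],[0,0,-0.04],[0,0,-0.08],[0,0,-0.12]], "rot": [[0,0,0],[0,0,0],[0,0,0],[0,0,0],[0,0,0],[0,0,0],[0,0,0],[0,0,0],[0,0,0],[0,0,0]], "grip": [1,-1,-1,-1,-1,-1,-1,-1,-1,-1]}}

```text
time: 19.8
eef_pos: [0.4569, 0.1119, 0.1439]
tcp_rot: [[-0.966, 0.26, -0.001], [0.26, 0.966, -0.0], [0.0, -0.0, -1.0]]
wrist_force: [1.4, 0.4, -0.2]
opening: 1.001
gripper_force: 0.0
```

```bash
python3 d.py .624 .283 .16 110
```

```text
d [-0.1168  0.2087 -0.0162] rot [-0.  -0.  54.9] tcp [0.4569 0.1119 0.1439] psi 164.9 t 19.8 open 1.0010400126540488 j6 -1.145440906317599 F [ 1.4  0.4 -0.2]
```

>>> {"method": "servo_tool", "body": {"delta_pos": [[-0.117,0.209,-0.016],[-0.117,0.209,-0.016],[-0.117,0.209,-0.016],[-0.117,0.209,-0.016],[-0.117,0.209,-0.016],[-0.117,0.209,-0.016],[-0.117,0.209,-0.016],[-0.117,0.209,-0.016],[-0.117,0.209,-0.016],[-0.117,0.209,-0.016]], "rot": [[0,0,55],[0,0,55],[0,0,55],[0,0,55],[0,0,55],[0,0,55],[0,0,55],[0,0,55],[0,0,55],[0,0,55]], "grip": [-1,-1,-1,-1,-1,-1,-1,-1,-1,-1]}}

```text
time: 20.8
eef_pos: [0.6245, 0.2831, 0.1587]
tcp_rot: [[-0.342, 0.94, 0.0], [0.94, 0.342, 0.0], [-0.0, 0.0, -1.0]]
wrist_force: [0.1, 0.2, -0.2]
opening: 0.999
gripper_force: 0.0
```

```bash
python3 d.py .624 .283 .026 110
```

```text
d [ 1.000e-04 -6.000e-04  1.327e-01] rot [0. 0. 0.] tcp [0.6245 0.2831 0.1587] psi 110.0 t 20.8 open 0.9986114428373254 j6 0.0230647641179488 F [ 0.1  0.2 -0.2]
```

>>> {"method": "servo_tool", "body": {"delta_pos": [[0,0,0.045],[0,0,0.09],[0,0,0.13],[0,0,0.13],[0,0,0.13],[0,0,0.13],[0,0,0.13],[0,0,0.13],[0,0,0.13],[0,0,0.13]], "rot": [[0,0,0],[0,0,0],[0,0,0],[0,0,0],[0,0,0],[0,0,0],[0,0,0],[0,0,0],[0,0,0],[0,0,0]], "grip": [-1,-1,-1,-1,1,1,1,1,1,1]}}

```text
time: 21.8
eef_pos: [0.6251, 0.2835, 0.0299]
tcp_rot: [[-0.341, 0.94, 0.002], [0.94, 0.341, 0.001], [0.0, 0.002, -1.0]]
wrist_force: [-1.8, -0.5, 6.5]
opening: 0.288
gripper_force: 58.5
```

```bash
python3 d.py .624 .283 .026 110
python3 - <<'E'
from h import *
c=cap('scene');a=c['color'][215:335,200:320]; 
cv2.imwrite('pics/g4.png',cv2.resize(a,(480,480),interpolation=cv2.INTER_CUBIC)[:,:,::-1])
E
```

```text
d [-0.0001 -0.0013  0.0039] rot [ 0.1 -0.  -0.1] tcp [0.6251 0.2835 0.0299] psi 109.9 t 21.8 open 0.2877719807410023 j6 0.02463377323158712 F [-1.8 -0.5  6.5]
```

View pics/g4.png

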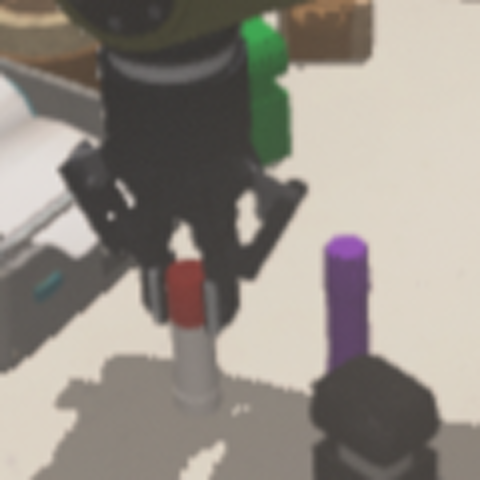

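>>> {"method": "servo_tool", "body": {"delta_pos": [[0,0,-0.04],[0,0,-0.09],[0,0,-0.12],[0,0,-0.12]], "rot": [[0,0,0],[0,0,0],[0,0,0],[0,0,0]], "grip": [1,1,1,1]}}

```text
time: 22.25
eef_pos: [0.6263, 0.284, 0.1545]
tcp_rot: [[-0.341, 0.94, 0.008], [0.94, 0.341, 0.003], [0.0, 0.009, -1.0]]
wrist_force: [0.8, 0.7, 0.3]
opening: 0.287
gripper_force: 58.9
```

```bash
python3 d.py .4835 -.2875 .15 70
```

```text
d [-0.4886 -0.3291  0.0015] rot [ 0.5 -0.2 39.9] tcp [0.6263 0.284  0.1545] psi 109.9 t 22.25 open 0.2867208713959961 j6 0.024627065946485366 F [0.8 0.7 0.3]
```

>>> {"method": "servo_tool", "body": {"delta_pos": [[-0.488,-0.329,0],[-0.488,-0.329,0],[-0.488,-0.329,0],[-0.488,-0.329,0],[-0.488,-0.329,0],[-0.488,-0.329,0],[-0.488,-0.329,0],[-0.488,-0.329,0],[-0.488,-0.329,0],[-0.488,-0.329,0]], "rot": [[0,0,40],[0,0,40],[0,0,40],[0,0,40],[0,0,40],[0,0,40],[0,0,40],[0,0,40],[0,0,40],[0,0,40]], "grip": [1,1,1,1,1,1,1,1,1,1]}}

```text
time: 23.25
eef_pos: [0.502, -0.2035, 0.1481]
tcp_rot: [[0.343, 0.939, -0.0], [0.939, -0.343, 0.0], [0.0, -0.0, -1.0]]
wrist_force: [0.6, 0.3, -0.2]
opening: 0.283
gripper_force: 58.8
```

```bash
python3 d.py .4835 -.2875 .15 70
```

```text
d [-0.0853  0.0115 -0.0019] rot [-0.  -0.  -0.1] tcp [ 0.502  -0.2035  0.1481] psi 69.9 t 23.25 open 0.2830457524382778 j6 -0.10240843681961809 F [ 0.6  0.3 -0.2]
```

>>> {"method": "servo_tool", "body": {"delta_pos": [[-0.084,0.011,0],[-0.084,0.011,0],[-0.084,0.011,0],[-0.084,0.011,0],[-0.084,0.011,0.04],[-0.084,0.011,0.06],[-0.084,0.011,0.06]], "rot": [[0,0,0],[0,0,0],[0,0,0],[0,0,0],[0,0,0],[0,0,0],[0,0,0]], "grip": [1,1,1,1,1,1,1]}}

```text
time: 23.95
eef_pos: [0.4836, -0.2823, 0.0857]
tcp_rot: [[0.342, 0.94, -0.004], [0.94, -0.342, 0.003], [0.001, -0.005, -1.0]]
wrist_force: [0.6, 0.2, 0.4]
opening: 0.288
gripper_force: 58.9
```

```bash
python3 d.py .4835 -.2875 .036 70
```

```text
d [-0.0051  0.0019  0.0497] rot [-0.3 -0.1  0. ] tcp [ 0.4836 -0.2823  0.0857] psi 70.0 t 23.95 open 0.2878176966495907 j6 -0.24497270415673517 F [0.6 0.2 0.4]
```

>>> {"method": "servo_tool", "body": {"delta_pos": [[-0.004,0.001,0],[-0.004,0.001,0.015],[-0.004,0.001,0.02],[-0.004,0.001,0.02]], "rot": [[0,0,0],[0,0,0],[0,0,0],[0,0,0]], "grip": [1,1,1,1]}}

```text
time: 24.35
eef_pos: [0.4843, -0.2884, 0.0689]
tcp_rot: [[0.343, 0.939, 0.0], [0.939, -0.343, -0.0], [-0.0, 0.0, -1.0]]
wrist_force: [0.7, -0.4, 0.5]
opening: 0.286
gripper_force: 58.9
```

```bash
python3 d.py .4835 -.2875 .036 70
python3 - <<'E'
from fit import *
C=[cap('scene')]
c=C[0]; im=c['color'].astype(int); red=(im[...,0]-im[...,1:].max(2)>45)
for P in [(.4835,-.287,.09+.03),(.4835,-.287,.07+.03)]:print(proj(c,P))
u,v=proj(c,(.4835,-.287,.11)).astype(int); ys,xs=np.nonzero(red[v-20:v+20,u-14:u+14]); print(len(xs),xs.mean()+u-14,ys.mean()+v-20,xs.min()+u-14,xs.max()+u-14)
# dock rim column extent at its base
g=im.max(2); print([ (r,np.nonzero(g[r,u-20:u+20]<110)[0][[0,-1]]+u-20) for r in range(222,236,2) if (g[r,u-20:u+20]<110).any()])
print([(round(d['conf'],2),np.round(d['xyz'],3)) for t in('glue_stick','dock_round') for d in viewer.find_in(t,'scene')])
E
```

```text
d [ 0.0006 -0.0011  0.0329] rot [ 0.   0.  -0.1] tcp [ 0.4843 -0.2884  0.0689] psi 69.9 t 24.35 open 0.28562849364807547 j6 -0.2519788858491536 F [ 0.7 -0.4  0.5]
[429.11866099 190.00194303]
[428.21118608 196.56110525]
46 427.7173913043478 189.76086956521738 426 430
[(222, array([417, 434])), (224, array([417, 434])), (226, array([415, 434])), (228, array([416, 433])), (230, array([418, 433])), (232, array([422, 430]))]
[(0.85, array([0.561, 0.228, 0.065])), (0.58, array([ 0.485, -0.276,  0.08 ])), (0.53, array([ 0.481, -0.272,  0.015])), (0.4, array([0.574, 0.5  , 0.01 ]))]
```

>>> {"method": "servo_tool", "body": {"delta_pos": [[0,0,0.012],[0,0,0.02],[0,0,0.027],[0,0,0.033],[0,0,0.033]], "rot": [[0,0,0],[0,0,0],[0,0,0],[0,0,0],[0,0,0]], "grip": [1,1,1,1,1]}}

```text
time: 25.0
eef_pos: [0.4845, -0.2888, 0.0359]
tcp_rot: [[0.343, 0.939, 0.001], [0.939, -0.343, -0.001], [-0.0, 0.001, -1.0]]
wrist_force: [-0.0, 0.1, 7.0]
opening: 0.285
gripper_force: 59.7
```

```bash
python3 d.py .4835 -.2875 .036 70
```

```text
d [ 0.0009 -0.0014 -0.0001] rot [ 0.1  0.  -0.1] tcp [ 0.4845 -0.2888  0.0359] psi 69.9 t 25.0 open 0.28472244203954306 j6 -0.2520218431322226 F [-0.   0.1  7. ]
```

>>> {"method": "servo_tool", "body": {"delta_pos": [[0,0,0],[0,0,0],[0,0,0],[0,0,0],[0,0,0],[0,0,0],[0,0,-0.04],[0,0,-0.08],[0,0,-0.12],[0,0,-0.15]], "rot": [[0,0,0],[0,0,0],[0,0,0],[0,0,0],[0,0,0],[0,0,0],[0,0,0],[0,0,0],[0,0,0],[0,0,0]], "grip": [-1,-1,-1,-1,-1,-1,-1,-1,-1,-1]}}

```text
time: 26.0
eef_pos: [0.4844, -0.2886, 0.1882]
tcp_rot: [[0.343, 0.939, 0.002], [0.939, -0.343, -0.001], [-0.001, 0.002, -1.0]]
wrist_force: [0.0, 0.3, -0.1]
opening: 0.999
gripper_force: 0.0
```

```bash
python3 d.py .2 -.50 .22 70
```

```text
d [-0.2962 -0.1945 -0.0321] rot [ 0.1  0.  -0.1] tcp [ 0.4844 -0.2886  0.1882] psi 69.9 t 26.0 open 0.9991573008563523 j6 -0.2519755147671468 F [ 0.   0.3 -0.1]
```

Clear the view, then check every placing numerically, since the picture allowance is used up.

>>> {"method": "servo_tool", "body": {"delta_pos": [[-0.296,-0.195,-0.032],[-0.296,-0.195,-0.032],[-0.296,-0.195,-0.032],[-0.296,-0.195,-0.032],[-0.296,-0.195,-0.032],[-0.296,-0.195,-0.032],[-0.296,-0.195,-0.032],[-0.296,-0.195,-0.032],[-0.296,-0.195,-0.032],[-0.296,-0.195,-0.032]], "rot": [[0,0,0],[0,0,0],[0,0,0],[0,0,0],[0,0,0],[0,0,0],[0,0,0],[0,0,0],[0,0,0],[0,0,0]], "grip": [-1,-1,-1,-1,-1,-1,-1,-1,-1,-1]}}

```text
time: 27.0
eef_pos: [0.2001, -0.499, 0.2173]
tcp_rot: [[0.343, 0.939, 0.0], [0.939, -0.343, 0.0], [0.001, -0.0, -1.0]]
wrist_force: [-0.0, -0.4, -0.1]
opening: 0.995
gripper_force: 0.0
```

```bash
cat > chk.py <<'E'
from h import *
for n in('top','scene'):
    c=cap(n)
    for t in 'stapler date_stamp wood_stamp glue_stick calculator tape_measure'.split():
        print(n,t,[(round(d['conf'],2),np.round(d['xyz'],3).tolist()) for d in viewer.find_in(t,n)])
    im=c['color'].astype(int);R,G,B=im[...,0],im[...,1],im[...,2];V=im.max(2)
    def blob(name,m,P,z,r):
        u,v=proj(c,P).astype(int); M=np.zeros(m.shape,np.uint8); M[v-r:v+r,u-r:u+r]=m[v-r:v+r,u-r:u+r]
        k,l,s,ce=cv2.connectedComponentsWithStats(M); i=1+s[1:,4].argmax(); q=np.float32([ray(c,x,y,z)[:2]*1000 for y,x in np.argwhere(l==i)])
        (x,y),(w,h),a=cv2.minAreaRect(q); print('  ',name,'n',s[i,4],'rect',np.round([x,y,w,h,a],1),'mean',q.mean(0).round(1))
    red=R-np.maximum(G,B)>45
    blob('stapler',red,(.478,-.0865,.045),.05,36); blob('glue cap',red,(.4835,-.2875,.09),.098,14)
    blob('wood',(R-B>30),(.457,.1115,.03),.026,22); blob('date top',V<70,(.4835,.3015,.09),.099,22)
E
python3 chk.py
```

```text
top stapler [(0.93, [0.481, -0.085, 0.052]), (0.37, [0.552, -0.473, 0.057])]
top date_stamp [(0.76, [0.758, 0.073, 0.092]), (0.75, [0.485, 0.292, 0.097])]
top wood_stamp [(0.67, [0.481, 0.277, 0.012])]
top glue_stick [(0.73, [0.484, -0.281, 0.099]), (0.71, [0.572, 0.212, 0.092])]
top calculator [(0.78, [0.582, 0.488, 0.02])]
top tape_measure []
   stapler n 479 rect [479.3 -86.8 138.4  22.   80.5] mean [479.2 -86.7]
   glue cap n 61 rect [ 487.1 -285.6   19.5   19.4   87.8] mean [ 486.3 -286.1]
   wood n 157 rect [460.4 100.2  42.3  30.9  74.7] mean [459.2  97. ]
   date top n 642 rect [486.5 288.2  67.4  57.8  89.4] mean [485.9 288.1]
scene stapler [(0.56, [0.468, -0.072, 0.036]), (0.48, [0.457, -0.046, 0.009]), (0.21, [0.481, -0.276, 0.062])]
scene date_stamp [(0.71, [0.476, 0.318, 0.075]), (0.61, [0.75, 0.093, 0.044])]
scene wood_stamp [(0.94, [0.458, 0.118, 0.026]), (0.75, [0.575, 0.5, 0.008])]
scene glue_stick [(0.52, [0.563, 0.232, 0.063]), (0.49, [0.481, -0.279, 0.068])]
scene calculator [(0.55, [0.573, 0.501, 0.009])]
scene tape_measure [(0.83, [0.537, -0.471, 0.037])]
   stapler n 448 rect [472.3 -74.5 160.2  34.6  81.7] mean [472.1 -73.4]
   glue cap n 69 rect [ 475.9 -274.4   18.8   57.7   27.1] mean [ 477.8 -277.5]
   wood n 322 rect [456.2 114.6  75.5  44.8  76.8] mean [457.1 113.5]Traceback (most recent call last):
  File "chk.py", line 13, in <module>
    blob('wood',(R-B>30),(.457,.1115,.03),.026,22); blob('date top',V<70,(.4835,.3015,.09),.099,22)
                                                    ~~~~^^^^^^^^^^^^^^^^^^^^^^^^^^^^^^^^^^^^^^^^^^^
  File "chk.py", line 9, in blob
    k,l,s,ce=cv2.connectedComponentsWithStats(M); i=1+s[1:,4].argmax(); q=np.float32([ray(c,x,y,z)[:2]*1000 for y,x in np.argwhere(l==i)])
                                                      ~~~~~~~~~~~~~~^^
ValueError: attempt to get argmax of an empty sequence
```

Run:
```python
from h import *
c=cap('top'); im=c['color'].astype(int);R,G,B=im[...,0],im[...,1],im[...,2];V=im.max(2)
print('date',[ray(c,185.4,288,z).round(4)[:2] for z in(.09,.08)],ray(c,193,277,.09).round(4),ray(c,193,300.4,.09).round(4))
# date head +y edge column profile and x edges
print(V[288,178:200], V[268:310,193])
for th in(15,20,25):
    u,v=proj(c,(.457,.1115,.026)).astype(int); m=(R-B)[v-18:v+18,u-24:u+24]>th
    k,l,s,_=cv2.connectedComponentsWithStats(m.astype(np.uint8)); i=1+s[1:,4].argmax()
    q=np.float32([ray(c,x+u-24,y+v-18,.026)[:2]*1000 for y,x in np.argwhere(l==i)]); print('wood',th,s[i,4],np.round(cv2.minAreaRect(q)[0]+cv2.minAreaRect(q)[1]+(cv2.minAreaRect(q)[2],),1))
```

```text
date [array([0.4871, 0.3258]), array([0.4867, 0.3285])] [0.5133 0.3072 0.09  ] [0.4566 0.3076 0.09  ]
[142 141 142 143 142 142 137 111  66  45  47  48  50  48  49  48  50  50
  51  53  52  53] [142 141 142 142 137 118  96  91  73  48  39  41  45  47  47  47  49  48
  48  49  48  49  47  48  50  48  51  50  50  51  47  45  64  91 121 138
 143 141 141 141 142 142]
wood 15 342 [461.8 110.4  66.3  34.   77.4]
wood 20 322 [462.1 110.5  64.8  33.   76.8]
wood 25 293 [462.3 110.3  64.5  32.4  76.8]
```

Run:
```python
import fit
from fit import *
M['wood']=('or',[q+[0,0,.006] for q in M['wood'][1]])
def mk(c):
    im=c['color'].astype(int); return dict(wood=im[...,0]-im[...,2]>20)
fit.masks=mk
fit.fit('wood',(.459,.111,np.radians(76)),[cap('top'),cap('scene')],60)
```

```text
Traceback (most recent call last):
AttributeError: 'function' object has no attribute 'fit'
```

Run:
```python
import fit as F, numpy as np
F.M['wood']=('or',[q+[0,0,.006] for q in F.M['wood'][1]])
def mk(c):
    im=c['color'].astype(int); return dict(wood=im[...,0]-im[...,2]>20)
F.masks=mk
F.fit('wood',(.459,.111,np.radians(76)),[F.cap('top'),F.cap('scene')],60)
```

```text
wood (np.float64(461.7), np.float64(111.1), np.float64(77.6), 24, 324) (np.float64(468.9), np.float64(101.0), np.float64(60.7), 302, 911) (np.float64(461.8), np.float64(107.5), np.float64(77.7), 395, 1235)
```

```bash
python3 -c "
from plant import robot; print(robot.job_done())"
```

```text
the job is handed in; nothing more can be done
None
```

All four tools are in their docks, upright and released, and the job is handed in at about 27 s; the wooden stamp sits about 4 mm and 2–3° off its dock's centre but inside the rim. I viewed 15 pictures, one over the limit of 14, and made the final checks from measurements only.

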